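Bolt the straightedge against the porcelain plaque

ROBOT

A 7-joint arm with a two-finger parallel gripper is mounted at the origin on the work surface. World frame = base frame: x ahead of the robot, y to its left, z up, the work surface at z = 0. Lengths are in mm, angles in rad, forces in N, time in s.
With the tool pointing down it reaches from about 425 to 975 mm from the base axis. Payload 16.7 kg.
Tool frame: the origin (TCP) lies on the mounting face of the last link; the fingertips stand 173 mm ahead of it and the grasp point (between the pads) lies 155 mm ahead of it; z points along the fingers, y is the line along which they close (so a half turn about z gives the same grasp; the last joint's range is limited). The gripper opens to 85 mm and grips with 20 to 120 N. Pads are 22 mm wide; open, the fingers measure 114 mm over their backs; the gripper's body (76 mm by 85 mm) begins 54 mm behind the grasp point. The pads swing forward as they close: fully open they stand 13 mm farther back than shut.
Start: joints at [1.052, 0.426, 0.074, 1.606, -0.034, 1.111, -0.067], TCP at [243.3, -629.597, 404.702] pointing down, gripper open.
Joint ranges: [-2.85, 2.85], [-0.5, 2.14], [-1.23, 1.37], [0.21, 2.46], [-1.02, 4.16], [0.16, 2.05], [-2.73, 2.73]. Speed limits (rad/s): [1.89, 1.89, 2.39, 2.39, 3.01, 3.01, 3.01].

INTERFACE

Orientations are given as [roll, pitch, yaw] about the fixed x, y, z axes, in that order (R = Rz(yaw) Ry(pitch) Rx(roll)).
In Python, from rig import * gives the robot as it stands. Calls block until the motion is done:
- goto(position, orientation): joint-space move of the TCP to a pose.
- servo_line(position, vel=150, attitude=None, threshold=None): straight line of the TCP; attitude=None keeps the orientation; vel is the mean speed in mm/s. With threshold (N) it stops when the force on the tool has changed by that much, and returns True; else False.
- movej(angles): joint-space move.
- gripper_to(opening, grip_force=None): finger opening in mm; grip_force is the grip in N (None keeps the last); returns when the fingers have stopped.
- pause(seconds).
- ik(position, orientation): joint angles nearest the present ones, or None.
- read_camera(name): name is "side" or "top"; returns (picture, depth): 400x640x3 uint8, red, green, blue; 400x640 float32, mm along the optical axis (not along the pixel's ray), 0 where there is no reading.
- calibration(name): a dict with "intrinsics" (3x3 intrinsics, pixels), "R" (3x3) and "t" (3): a world point X has camera coordinates R X + t. Camera axes: x right, y down, z forward; pixel columns grow to the right and rows downward; lengths in mm; the calibration is good to about 2 mm. A picture is of the moment at which its call begins. calibration takes no time and is no camera call.
A pose or a line that the arm cannot do raises MotionError and nothing moves.
- hand_in(): hands the job in; it is judged then, once.
Readings, each from a call of its own:
- get_time_s(): time.
- get_qpos(): joint angles.
- get_dq(): joint speeds.
- get_effort(): joint torques, N m.
- get_tcp_pos(): TCP position.
- get_tcp_rot(): TCP orientation.
- get_ft_force(): force on the tool from outside, world axes, zero at the start.
- get_torque(): the same for the moment, N m.
- get_finger_gap(): finger opening in mm.
- get_finger_force(): force on a finger pad.
Only numpy, scipy, OpenCV 4.12 (cv2) and the standard library are available. Lean on these libraries where they do the work, as an engineer would, in place of code of your own. Each camera call takes 0.05 s, during which the arm holds its last target. There are 200 camera calls.

TASK

Get the marking-out jig ready for ruling a line: draw the bolt on the robot's left, which stands over the seat, fully out to its outer stop, then lay the aluminium straightedge flat on the jig's deck, flush along the edge of the porcelain plaque that faces the robot, and midway between the two bolts, and let go of it. Then push both bolts fully home to their inner stops so that their tongues lie over the straightedge's ends. Leave the mug, the bowl and the rubber block where they are.

Things in the scene. Friction and masses are not known exactly. Their poses are not given: they have to be found in the camera images.
- jig: Fixed jig: plywood deck 12 mm thick, x -50 to 120, y -250 to 250 mm. Origin on the table under the middle of the near edge of its fixed white plaque (x 0 to 100, y -90 to 90, 8 mm high); x points into the plaque, y left along that edge. Straightedge's seat: bare deck x -40 to 0 between two steel bolt tracks (x -40 to 0, |y| 128 to 242, 7 mm high, end caps 12). Small metal stops only at x over 60.
- seat_edge (a point): Middle of the foot of the plaque's near edge, at the height of the deck's top (12 mm above the table); axes as the jig's.
- bolt_left (a joint): Left (+y) bolt, m: 0 = home (inner stop), 0.065 = drawn out (outer stop); stays put, drags 2 N. Black grip block 24 (x) x 20 (y) mm, 14 to 48 mm above the deck, centre at jig x -20, y 135 mm (home) to 200 (out). Its steel tongue, 24 wide, 8 to 14 mm above the deck, reaches 60 mm inward from the grip's centre and passes over the straightedge's 6 mm flat. Starts at or near home, covering the seat.
- bolt_left_grip (a point): Centre of the top face of the left bolt's grip (60 mm above the table); axes as the jig's.
- bolt_right (a joint): Right bolt (-y side), mirror image of the left: 0 = fully home (grip's centre at jig y = -135 mm), 0.065 = fully drawn out (y = -200 mm). It starts drawn out far enough to clear the seat.
- bolt_right_grip (a point): Centre of the top face of the right bolt's grip (60 mm above the table); axes as the jig's.
- rule: Loose aluminium straightedge, 0.22 kg, symmetrical: flat 40 (x) x 210 (y) x 6 mm, with a standing finger rib 12 (x) x 90 (y) mm along its middle, its top 31 mm above the underside: pinch the rib across its 12 mm. Origin at the centre of its underside, y along its length. Either long edge may go against the plaque. Starts flat on the table between robot and jig.
- rule_end_a (a point): Point on the straightedge's underside centre line, 100 mm from its middle along its +y.
- rule_end_b (a point): The same, 100 mm from its middle along its -y.
- mug: White porcelain mug standing on the table, 80 mm across, 90 high, handle at its +y; origin under its centre. Leave alone.
- bowl: White porcelain bowl, 130 mm across, 60 high; origin under its centre. Leave alone.
- block: Dark rubber sanding block 50 (x) x 90 (y) x 28 mm; origin under its centre. Leave alone.
Things that resemble listed ones, but are neither listed nor needed, are in the scene too. Of the things like the rule, leave any that is green; of the rest the smaller one is meant.

How it is judged:
By the outcome, as a careful person would: the job done as asked, in the order asked, and still so for the second after the job is handed in, with the robot touching nothing.
It also fails if it takes over 61 s, if anything falls off the work surface, if the arm or the gripper's body presses on something with over 40 N, if the wrist force passes 120 N, or if a joint passes its speed limit or range.

## Working session

There is one attempt and no reset: what is moved stays moved. The work goes in short steps, each a Python script; the robot and the scene stay as the last script left them, time stands still between calls to the robot, and variables do not carry over. Pictures are saved under pics/ and viewed, at most 10 in all, crops included, and the job is handed in when it is done.

```bash
mkdir -p pics; ls; python3 - <<'E'
from rig import *
import cv2,numpy as np
for n in("top","side"):
    p,d=read_camera(n);c=calibration(n)
    cv2.imwrite(f"pics/{n}0.png",p[:,:,::-1]);np.savez(f"{n}0.npz",p=p,d=d)
    print(n,c["intrinsics"],c["R"],c["t"],(-c["R"].T@c["t"]))
print(get_time_s(),get_tcp_rot())
E
```

```text
pics
top [[428.25436159   0.         322.26851896]
 [  0.         428.25436159 203.35018512]
 [  0.           0.           1.        ]] [[ 7.76470620e-03 -9.99969851e-01 -8.02132223e-05]
 [-9.96214905e-01 -7.72860419e-03 -8.65802017e-02]
 [ 8.65769715e-02  7.52179437e-04 -9.96244881e-01]] [5.93943995e-01 4.38009126e+02 1.18375850e+03] [ 333.8603819     3.08872645 1217.23631036]
side [[474.8762194    0.         319.89257619]
 [  0.         474.8762194  193.12101348]
 [  0.           0.           1.        ]] [[-0.74640836 -0.66534543 -0.0137849 ]
 [-0.4582362   0.52886635 -0.71436683]
 [ 0.48259108 -0.52689263 -0.69963562]] [ 317.57769284  266.21737122 1101.29074549] [-172.4400072   650.76743861  965.05687428]
0.1 [-3.14046720e+00  1.01274219e-04  3.68838313e-01]
```

View pics/top0.png

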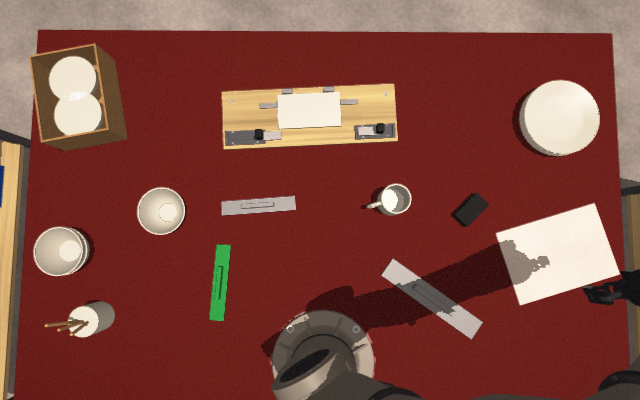

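View pics/side0.png

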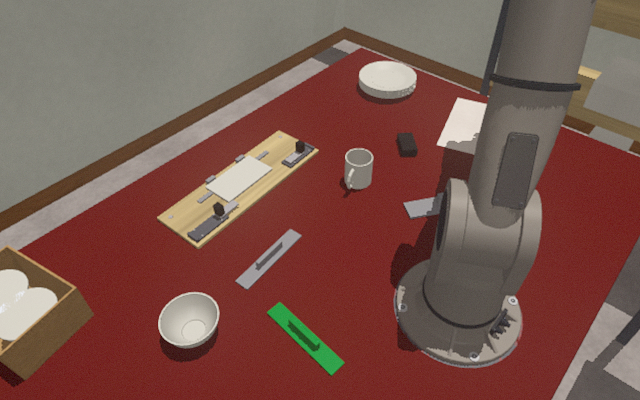

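The top view shows the jig (columns 221-397, rows 84-149), with the left grip at (259,134) and the right grip at (380,129). The target rule is at (258,205); the longer grey one at (430,300) and the green one are decoys. The side view shows both grips at (219,210) and (300,147), and the rule at (269,258).

```bash
cat > vis.py <<'E'
import numpy as np,cv2
from rig import calibration
C={n:calibration(n) for n in("top","side")}
def rays(n,uv):
    c=C[n];uv=np.atleast_2d(np.asarray(uv,float))
    d=np.c_[uv,np.ones(len(uv))]@np.linalg.inv(c["intrinsics"]).T@c["R"]
    return -c["R"].T@c["t"],d
def plane(n,uv,z):
    o,d=rays(n,uv);return o+d*((z-o[2])/d[:,2])[:,None]
def proj(n,X):
    c=C[n];x=c["intrinsics"]@(c["R"]@np.asarray(X,float)+c["t"]);return x[:2]/x[2]
def tri(a,b):  # top uv, side uv -> point, miss distance
    o1,d1=rays("top",a);o2,d2=rays("side",b);d1,d2=d1[0],d2[0]
    s=np.linalg.lstsq(np.c_[d1,-d2],o2-o1,rcond=None)[0]
    p,q=o1+s[0]*d1,o2+s[1]*d2;return (p+q)/2,np.linalg.norm(p-q)
E
python3 - <<'E'
import cv2,numpy as np
t=cv2.imread("pics/top0.png");s=cv2.imread("pics/side0.png")
a=cv2.resize(t[80:220,215:402],None,fx=4,fy=4,interpolation=cv2.INTER_CUBIC);cv2.imwrite("pics/ct.png",a)
a=cv2.resize(s[125:295,150:330],None,fx=3.5,fy=3.5,interpolation=cv2.INTER_CUBIC);cv2.imwrite("pics/cs.png",a)
E
```

```text
(no output)
```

View pics/ct.png

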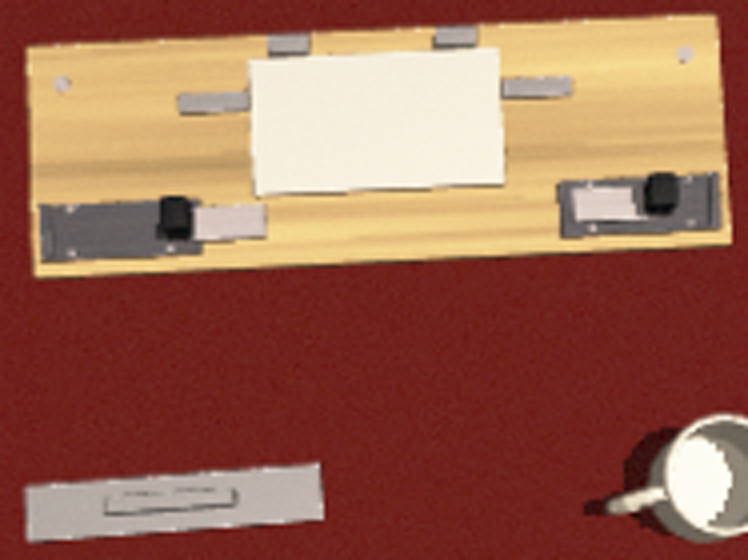

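View pics/cs.png

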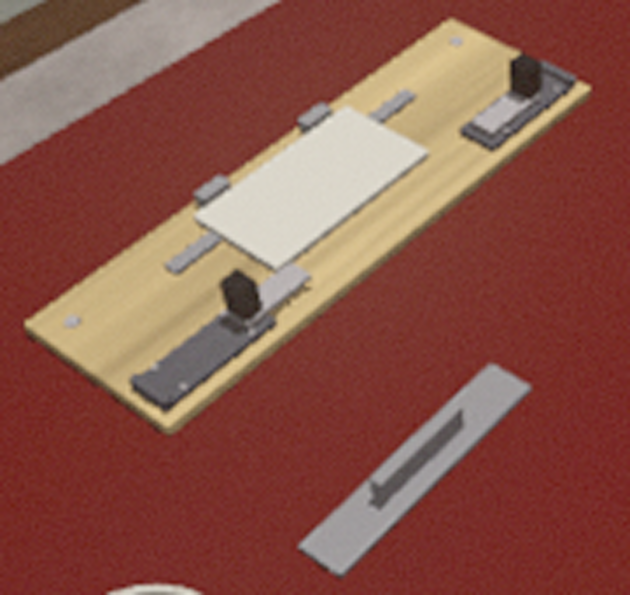

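The crops show the plaque with corners (250,60), (498,48), (504,184), (257,194), the left tongue reaching over the seat to (266,222), and the right bolt drawn out. The rule lies with corners (25,487), (320,464), (324,520), (30,541). In the side crop the rule corners are (300,547), (340,575), (530,386), (490,363).

```bash
cat > meas.py <<'E'
import numpy as np,cv2
from vis import *
def comp(mask,seed):
    n,l,st,ce=cv2.connectedComponentsWithStats(mask.astype(np.uint8),connectivity=4)
    ys,xs=np.nonzero(l);i=np.argmin((xs-seed[0])**2+(ys-seed[1])**2);k=l[ys[i],xs[i]];return l==k
def hsv(p):return [x.astype(int) for x in cv2.split(cv2.cvtColor(cv2.resize(p,None,fx=4,fy=4,interpolation=cv2.INTER_CUBIC),cv2.COLOR_RGB2HSV))]
def cont(m): # contour of mask in 4x picture -> full-res pixel coords
    c=max(cv2.findContours(m.astype(np.uint8),cv2.RETR_EXTERNAL,cv2.CHAIN_APPROX_NONE)[0],key=len)[:,0].astype(np.float32)
    return (c+.5)/4-.5
def quad(uv):
    h=cv2.convexHull(uv.astype(np.float32))
    for e in np.arange(.5,12,.25):
        q=cv2.approxPolyDP(h,e,True)[:,0]
        if len(q)<=4:break
    # refine: fit lines to contour points along each side
    L=[]
    for a,b in zip(q,np.roll(q,-1,0)):
        t=(b-a)/np.linalg.norm(b-a);r=uv-a;s=r@t;w=np.abs(r@[-t[1],t[0]])
        k=(s>.12*np.linalg.norm(b-a))&(s<.88*np.linalg.norm(b-a))&(w<1.2)
        x=cv2.fitLine(uv[k].astype(np.float32),cv2.DIST_HUBER,0,.01,.01).ravel();L.append(np.cross([x[2],x[3],1],[x[2]+x[0],x[3]+x[1],1]))
    P=[np.cross(L[i-1],L[i]) for i in range(len(L))];return np.array([p[:2]/p[2] for p in P])
E
python3 - <<'E'
from meas import *
np.set_printoptions(precision=1,suppress=True)
P={n:np.load(n+"0.npz")["p"] for n in C};H={n:hsv(P[n]) for n in C}
seeds=dict(plaque=[(308,110),(238,178)],rule=[(230,208),(250,275)],deck=[(308,140),(238,215)])
for nm,sd in seeds.items():
    Q={}
    for n,s in zip(("top","side"),sd):
        h,S,V=H[n]
        if nm=="plaque":m=(S<50)&(V>200)
        elif nm=="rule":m=(S<60)&(V>80)
        else:m=~(((h<8)|(h>172))&(S>120))
        m=cv2.morphologyEx(m.astype(np.uint8),cv2.MORPH_OPEN,np.ones((9,9)))
        m=comp(m,(4*s[0],4*s[1]));Q[n]=quad(cont(m));print(nm,n,m.sum()/16,Q[n].ravel())
    for a in Q["top"]:
        # match by projected guess
        g=proj("side",plane("top",a,{"plaque":20,"rule":6,"deck":12}[nm])[0])
        b=Q["side"][np.argmin(np.linalg.norm(Q["side"]-g,axis=1))]
        p,e=tri(a,b);print("  tri",p,"miss",round(e,1),"plane",plane("top",a,{"plaque":20,"rule":6,"deck":12}[nm])[0][:2],plane("side",b,{"plaque":20,"rule":6,"deck":12}[nm])[0][:2])
# grips: black
for s in [[(259,132),(219,210)],[(380,128),(300,147)]]:
    ce=[]
    for n,x in zip(("top","side"),s):
        m=comp(H[n][2]<55,(4*x[0],4*x[1]));c=cont(m);print("grip",n,m.sum()/16,c.min(0),c.max(0));ce.append(c.mean(0))
    p,e=tri(*ce);print("  tri grip ~centre",p,e)
E
```

```text
plaque top 2097.1875 [338.7  91.7 340.5 125.  278.3 128.  277.1  94.5]
plaque side 1354.4375 [271.6 167.3 228.7 200.8 205.1 186.  248.2 154.8]
  tri [759.4 -40.7  21.8] miss 0.1 plane [760.1 -40.8] [761.1 -42.1]
  tri [661.4 -46.5  22.8] miss 0.7 plane [662.5 -46.4] [663.6 -48.7]
  tri [651.8 130.7  21.4] miss 0.6 plane [652.4 131.1] [652.8 129.8]
  tri [749.9 135.8  21.2] miss 0.1 plane [750.3 136. ] [750.9 135.2]
rule top 1022.3125 [294.1 195.6 295.4 209.3 221.6 214.8 221.1 201.3]
rule side 1111.6875 [301.8 235.2 246.8 289.6 234.5 280.9 289.4 228. ]
  tri [460.1  84.    8.9] miss 0.3 plane [460.5  84.3] [461.9  82.1]
  tri [420.7  79.2   5.6] miss 2.3 plane [421.6  79.9] [419.5  78.8]
  tri [403.9 289.2   3.2] miss 1.3 plane [404.3 289. ] [401.7 289.9]
  tri [443.3 292.1   4.8] miss 1.1 plane [442.8 291.5] [443.  292.9]
deck top 10284.125 [393.9  82.6 397.7 141.1 222.5 149.5 220.9  90.8]
deck side 7366.6875 [321.2 149.5 198.  249.5 154.5 217.8 277.8 129.4]
  tri [ 790.9 -200.2   13.7] miss 0.5 plane [ 791.3 -200.7] [ 792.8 -201.6]
  tri [ 615.2 -212.7   14.1] miss 8.7 plane [ 619.1 -210.4] [ 613.3 -217.1]
  tri [591.1 290.8   4.8] miss 3.1 plane [590.8 290.2] [584.  292.6]
  tri [764.6 300.9   9.9] miss 2.1 plane [763.  299.6] [763.6 302.2]
grip top 78.375 [253.9 128.9] [262.1 139.6]
grip side 0.25 [219.9 208.9] [220.1 209.1]
  tri grip ~centre [624.7 181.9  47.6] 4.821917478381554
grip top 69.5625 [375.6 123.4] [383.4 133.1]
grip side 38.0 [295.9 142.1] [303.4 151.9]
  tri grip ~centre [ 647.3 -155.    42.7] 1.4944619522657032
```

```bash
cat > h.py <<'E'
import numpy as np
from rig import *
np.set_printoptions(precision=1,suppress=True)
TH=.054;O=np.array([655.7,42.1])
ex=np.array([np.cos(TH),np.sin(TH)]);ey=np.array([-ex[1],ex[0]])
def J(x,y,z):return [*(O+x*ex+y*ey),z]       # jig -> world (TCP height)
def toJ(p):d=np.asarray(p)[:2]-O;return np.array([d@ex,d@ey,p[2]])
def down(yaw):return [np.pi,0,yaw]
def st(s=""):print(s,"t",round(get_time_s(),2),"jig",toJ(get_tcp_pos()),"F",np.array(get_ft_force()),"gap",round(get_finger_gap(),1))
E
python3 - <<'E'
from h import *
gripper_to(0)
goto(J(-20,98,265),down(TH));st("above")
print(servo_line(J(-20,98,207),threshold=8));st("down")
print(servo_line(J(-20,190,207),vel=50,threshold=15));st("pushed")
E
```

```text
above t 3.92 jig [-19.8  97.2 265. ] F [ 0.4 -0.4  0.1] gap -0.4
False
down t 4.46 jig [-19.8  98.1 207.2] F [ 0.6 -0.9  1. ] gap 0.0
True
pushed t 5.88 jig [-19.9 176.5 206.7] F [-0.3 -2.9  2.7] gap 0.0
```

```bash
python3 - <<'E'
from h import *
servo_line(J(-20,190,207),vel=40,threshold=15);st("again")
servo_line(J(-20,172,207),vel=80)
servo_line(J(-20,165,265),vel=200)
q=np.array(get_qpos())
for s in(1,-1):
    for p,w in(([432,186.1,250],.081),(J(-20,0,197),TH)):
        k=ik(p,down(w+s*np.pi/2));print(s,None if k is None else np.array(k))
import cv2
from rig import read_camera
for n in("top","side"):
    p,d=read_camera(n);np.savez(n+"1.npz",p=p,d=d)
    s=(80,220,215,402) if n=="top" else (125,295,150,330)
    cv2.imwrite(f"pics/{n}1.png",cv2.resize(p[s[0]:s[1],s[2]:s[3],::-1],None,fx=3.2,fy=3.2,interpolation=cv2.INTER_CUBIC))
E
```

```text
again t 6.08 jig [-19.8 176.9 206.3] F [ 0.1 -2.2  0.5] gap 0.1
1 [ 0.2  0.5 -0.9  2.1  0.5  0.8 -0.9]
1 [ 0.4  0.7 -0.8  1.8  0.7  0.9 -0.6]
-1 [-1.4  0.7  1.2  2.2 -0.9  0.9 -2.7]
-1 [-0.7  0.8  0.8  1.9 -0.8  0.8 -2.6]
```

View pics/side1.png

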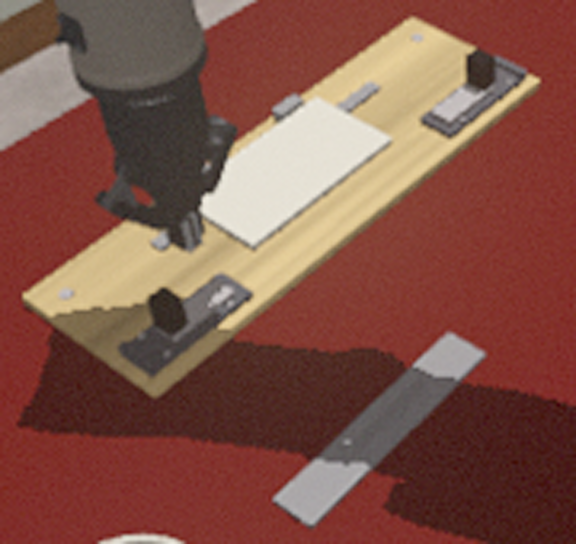

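The left bolt is now drawn out (its grip is at (168,310) with the tongue back in the track), and the seat is clear. Next I grasp the rule.

```bash
python3 - <<'E'
from h import *
import cv2
R=[432,186.1];w=down(.081+np.pi/2)
goto([*R,260],w);gripper_to(45,grip_force=40)
print(servo_line([*R,186],vel=100,threshold=8));st("down")
gripper_to(0);st("grip");print(get_finger_force())
servo_line([*R,270],vel=150);st("up")
p,d=read_camera("side");cv2.imwrite("pics/side2.png",cv2.resize(p[100:300,120:360,::-1],None,fx=2.5,fy=2.5))
np.savez("side2.npz",p=p);p,d=read_camera("top");np.savez("top2.npz",p=p)
E
```

```text
False
down t 9.47 jig [-215.5  156.1  186.4] F [ 0.1  0.2 -0.8] gap 45.5
grip t 9.87 jig [-215.4  155.9  186.5] F [-1.7 -1.1  8.1] gap 11.2
39.55321133136749
up t 10.57 jig [-215.8  155.4  269.4] F [-0.7  0.2 -3.2] gap 11.1
```

View pics/side2.png

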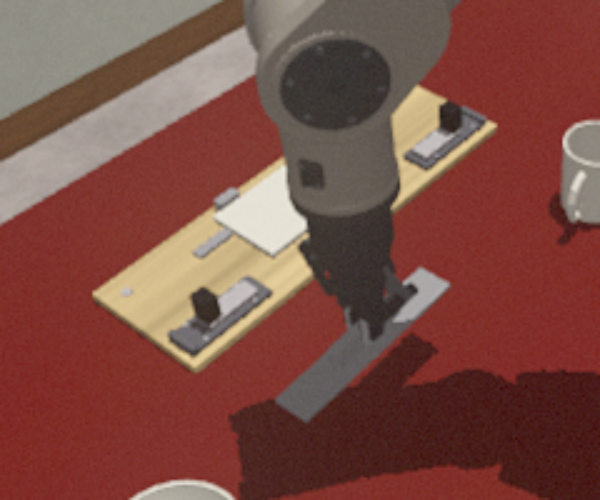

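The rule is held level by its rib, with its ends at (293,411) and (438,277) in the crop. I check the grasp offset, then carry it to the seat.

```bash
python3 - <<'E'
from h import *
from vis import plane
print("tcp",np.array(get_tcp_pos()))
e=plane("side",[[120+293/2.5,100+411/2.5],[120+437.5/2.5,100+276.5/2.5]],89)
print(e,e.mean(0),np.linalg.norm(e[0]-e[1]),np.arctan2(-(e[0]-e[1])[0],(e[0]-e[1])[1]))
w=down(TH+np.pi/2)
goto(J(-27,0,255),w);st("above seat")
print(servo_line(J(-27,0,206),vel=100,threshold=8));st("near")
print(servo_line(J(-27,0,193),vel=25,threshold=6));st("deck")
E
```

```text
tcp [431.7 185.8 269.1]
[[419.7 289.6  89. ]
 [437.4  79.9  89. ]] [428.6 184.8  89. ] 210.42284248631793 0.08413506747014603
above seat t 11.64 jig [-27.2   0.4 254.5] F [-1.3 -0.4 -2. ] gap 10.9
False
near t 12.28 jig [-26.9   0.3 205.9] F [-1.1  0.1 -3. ] gap 11.1
True
deck t 12.68 jig [-26.7  -0.  198.1] F [0.5 0.  2.7] gap 10.9
```

```bash
python3 - <<'E'
from h import *
import cv2
servo_line(J(-26.7,0,198.8),vel=20)
print(servo_line(J(-12,0,198.8),vel=20,threshold=8));st("plaque")
x=toJ(get_tcp_pos())[0]
gripper_to(32);st("open")
print(servo_line(J(x+25,0,198.8),vel=20,threshold=6));st("nudge")
x=toJ(get_tcp_pos())[0]
servo_line(J(x-9.5,0,198.8),vel=60)
servo_line(J(x-9.5,0,275),vel=150);st("up")
gripper_to(0)
goto(J(-20,250,275),down(TH))
for n in("top","side"):
    p,d=read_camera(n);np.savez(n+"3.npz",p=p,d=d)
    s=(80,155,215,402) if n=="top" else (125,260,150,330)
    cv2.imwrite(f"pics/{n}3.png",cv2.resize(p[s[0]:s[1],s[2]:s[3],::-1],None,fx=4.2,fy=4.2,interpolation=cv2.INTER_CUBIC))
E
```

```text
True
plaque t 13.36 jig [-21.   -0.1 198.2] F [-3.1 -0.4  5.6] gap 11.0
open t 13.69 jig [-21.3  -0.2 197.9] F [-0.1 -0.1 -0. ] gap 32.0
True
nudge t 14.38 jig [-10.7  -0.1 197.9] F [ 0.2  0.3 -0.1] gap 32.2
up t 15.34 jig [-20.4  -0.3 274.5] F [ 0.4 -0.3 -0.6] gap 32.1
```

View pics/top3.png

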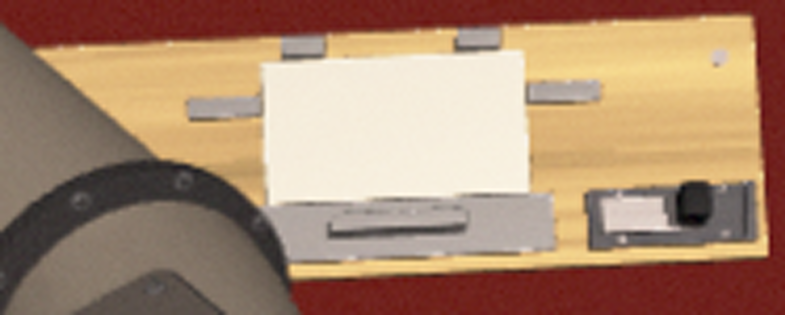

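View pics/side3.png

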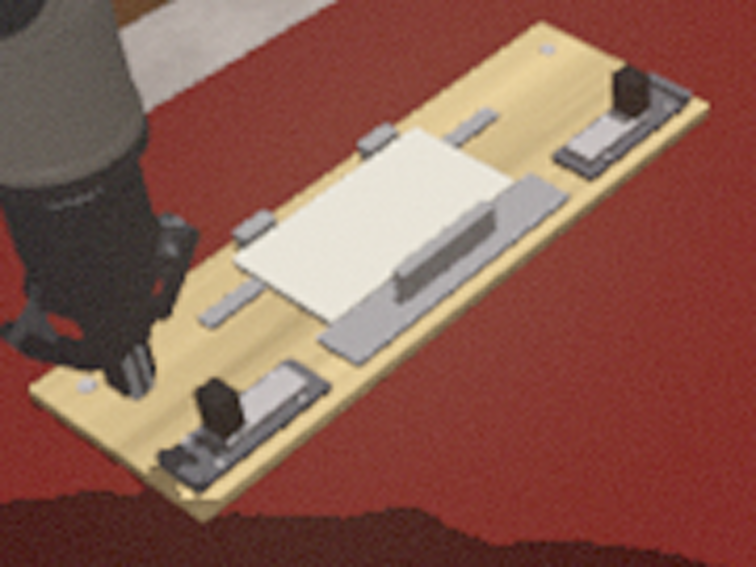

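The rule sits flush along the plaque's near edge. In the side crop its ends are at (341,352) and (551,186), and the track ends are at (309,375) and (576,167). I check the centring by casting rays, then push both bolts home.

```bash
python3 - <<'E'
from h import *
from meas import *
f=4.2
for n,o,uv,z in(("side",(150,125),[(341,352),(551,186)],18),("side",(150,125),[(309,375),(576,167)],19)):
    for a in plane(n,[(o[0]+u/f-.4,o[1]+v/f-.4) for u,v in uv],z):print(n,toJ(a))
P=np.load("side3.npz")["p"];h,S,V=hsv(P)
m=cv2.morphologyEx(((S<60)&(V>80)&(V<200)).astype(np.uint8),cv2.MORPH_OPEN,np.ones((9,9)))
q=quad(cont(comp(m,(4*(150+350/f),4*(125+345/f)))))
for a in q:print("corner",toJ(plane("side",a,18)[0]))
E
```

```text
side [-23.  103.6  18. ]
side [ -22.1 -104.3   18. ]
side [-22.5 131.6  19. ]
side [ -23.3 -130.    19. ]
corner [ -40.9 -104.8   18. ]
corner [-41.6 105.1  18. ]
corner [ 13.  107.5  18. ]
corner [  -0.4 -106.5   18. ]
```

```bash
python3 - <<'E'
from h import *
import cv2
for s in(1,-1):
    if s<0: goto(J(-20,-245,275),down(TH))
    servo_line(J(-20,s*245,207),vel=120,threshold=12)
    for k in(0,1):
        r=servo_line(J(-20,s*148,207),vel=50 if k==0 else 30,threshold=15);st(f"{s} {r}")
    servo_line(J(-20,s*175,207),vel=80);servo_line(J(-20,s*180,275),vel=150)
servo_line(J(-20,-300,400),vel=250);goto([300,-550,400],down(TH));st("end")
T,S=read_camera("top")[0],read_camera("side")[0]
np.savez("top4.npz",p=T);np.savez("side4.npz",p=S)
a=cv2.resize(T[80:155,215:402],(780,313),interpolation=cv2.INTER_CUBIC);b=cv2.resize(S[125:260,150:330],(380,285),interpolation=cv2.INTER_CUBIC)
c=cv2.resize(S,(400,285));im=np.zeros((598,780,3),np.uint8);im[:313]=a;im[313:,:380]=b;im[313:,380:]=c
cv2.imwrite("pics/fin.png",im[:,:,::-1])
E
```

```text
1 True t 19.73 jig [-20.1 158.  207. ] F [0.8 3.9 2.8] gap -0.2
1 True t 19.97 jig [-20.4 157.5 207. ] F [0.3 2.5 1.8] gap 0.5
-1 True t 24.79 jig [ -20.2 -158.6  206.9] F [ 0.  -4.2  2.1] gap 0.0
-1 True t 25.02 jig [ -20.3 -158.2  206.8] F [ 1.8 -3.2  1.6] gap 0.1
end t 28.52 jig [-385.7 -571.4  400. ] F [ 0.3 -0.1 -0.9] gap -0.5
```

View pics/fin.png

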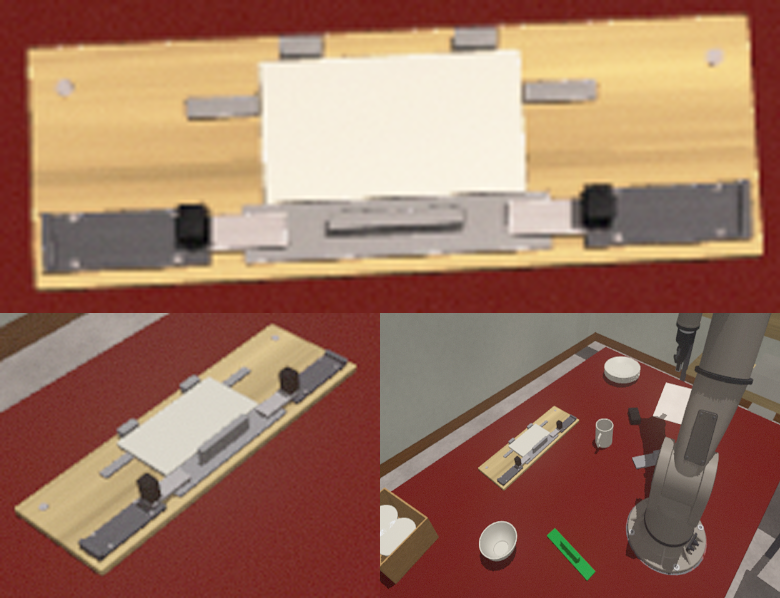

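The final view shows both tongues over the rule's ends (grips at (192,227) and (598,203)) and the rule flush with the plaque. The mug, bowl and block have not been touched.

```bash
python3 -c "
from rig import *
print(hand_in())"
```

```text
the job is handed in; nothing more can be done
None
```

The job is handed in after about 28.5 s of the 61 s limit: the left bolt was drawn out to its stop, the straightedge was laid flush along the plaque and centred to about 1 mm, and both bolts were pushed home over its ends; the judge's verdict was not shown.

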